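# Slide the slotted gear onto the keyed spindle

### The job

Fit the gear that has a slot cut right across its collar onto the upright keyed spindle: turn it so that its slot lines up with the two keys of the spindle, slide it fully home on the shoulder and let go. Leave the other gear, with the small round bore and no slot, where it lies.

Things in the scene. Friction and masses are not known exactly. Their poses are not given: they have to be found in the camera images.
- slotted_gear: steel gear lying flat: toothed flange 90 mm across, 12 mm thick; above it a 60 mm collar up to 52 mm above the underside, with two flats 46 mm apart facing its +y and -y (grip these, 14 to 52 mm up). Through it go a 30 mm bore and, along its x axis, a slot 20 mm wide, open at both ends of the collar, 54 mm long in the flange. A half turn fits the same. Origin: centre of underside, z up. 0.35 kg
- plain_gear: the other steel gear: same flange, collar, flats and height, but with a plain round 16 mm bore and no slot; it fits nothing here and stays where it lies. Origin: centre of the underside
- spindle_stand: fixed: grey foot 110 mm across, steel shoulder 68 mm across with its top 28 mm above the table, upright spindle 22 mm across whose tapered nose ends 44 mm above the shoulder. Two keys 8 mm thick reach 24 mm from the axis along its +x and -x and 28 mm above the shoulder, top 8 mm tapered. The gear's x fits along this x with 14 degrees and 4 mm of play. Origin: axis at the table, z up
- spindle_seat (a point): point on the spindle axis at the top of the shoulder, where the underside of the gear finally rests, 28 mm above the table
Things that resemble listed ones, but are neither listed nor needed, are in the scene too. Leave any orange look-alike of the slotted_gear alone.

How it is judged (in metres and radians):
At the end, for the whole second after the job is handed in: the slotted gear is on the spindle, axis within 10 mm of the spindle's, slot along the keys within 20 degrees, its underside within 6 mm of the shoulder, level within 7 degrees and at rest (horizontal distance between slotted_gear and spindle_seat below 0.01 m and z of slotted_gear in the frame of spindle_seat between -0.006 and 0.006 m and angle between the x axis of slotted_gear and the x axis of spindle_stand, either way round below 0.35 rad and angle between slotted_gear's own z axis and vertical below 0.12 rad and linear speed of slotted_gear below 0.02 m/s); the robot touches nothing.
It fails at once if the plain gear is shifted by more than 30 mm (distance of plain_gear from where it was at the start of the episode above 0.03 m).
It also fails if it takes over 40 s, if anything falls off the work surface, if the arm or the gripper's body presses on something with over 40 N, if the wrist force passes 120 N, or if a joint passes its speed limit or range.

### The arm

A 6-joint arm with a two-finger parallel gripper is mounted at the origin on a cart in front of the work surface, level with it; the furniture and walls round the work are solid. World frame = base frame: x ahead of the robot, y to its left, z up, the work surface at z = 0. Lengths are in m, angles in degrees, forces in N, time in s.
With the tool pointing down it reaches from about 0.375 to 0.9 m from the base axis. Payload 3.1 kg.
Tool frame: the origin (TCP) lies on the centre line of the jaws, within the pads' length; the fingertips stand finger_overhang ahead of it and the grasp point (between the pads) lies 5 mm behind it (finger_overhang is the distance from the TCP to the fingertips, in m); z points along the fingers, y is the line along which they close (so a half turn about z gives the same grasp; the last joint's range is limited). The gripper opens to 87 mm and grips with 3 to 60 N. Pads are 19 mm wide; open, the fingers measure 117 mm over their backs; the gripper's body (75 mm by 190 mm) begins 51 mm behind the grasp point.
Start: joints at [-85.514, 30.224, 82.088, -0, 67.689, -10.227], TCP at [0.159, -0.604, 0.237] pointing down, gripper open.
Joint ranges: [-176.69, 176.69], [-43.24, 126.21], [12.49, 139.97], [-82, 262], [0, 151.66], [-163.58, 163.58]. Speed limits (degrees/s): [159.86, 159.86, 180, 180, 180, 180].

### API

Orientations are given as a 3x3 rotation matrix whose columns are the frame's x, y, z axes.
In Python, from rig import read_state, capture, calibration, hand_in, finger_overhang gives the robot as it stands.
- The arm moves only by the tool send_rows, never from a script. Its argument "plan" is a list of rows, each a list of 5 numbers: the closure in counts, from 0 (fully open) to 255 (shut), then the shift along the tool's x, y, z in m, then the turn about the tool's z in rad. A call has 1 to 20 rows; each row shifts and turns the commanded pose from where the row before left it, along the tool's axes as they then stand; what a row does not reach is not made up. A row lasts 1/12 s, in which the tool goes at most 41.7 mm and 7.16 degrees, less where a joint would pass 70% of its speed; a pose out of reach is approached as far as the arm can. A call is refused whole if a number of a shift passes 0.0417 or a number of a turn 0.125, either way. A call with a gripper value outside its range is refused whole. The fingers move at their own pace and stop on an object; the grip force is fixed at half the most. Time passes only in rows, so rows that do not move let the fingers close. It gives the time, the measured TCP pose, the force, the opening and the grip force at its end, in the units of the state.
- read_state(): the state, without advancing time (a new reading comes with each control period).
- capture(name): name is "scene" or "top"; returns (picture, depth): 420x560x3 uint8, blue, green, red; 420x560 float32, m along the optical axis (not along the pixel's ray), 0 where there is no reading.
- calibration(name): a dict with "fx", "fy", "cx", "cy" (pixels), "dist_coeffs" ([k1, k2, p1, p2, k3] as OpenCV has them; the pictures are not rectified), "xyz" and "rotation" of the camera in the world. Camera axes: x right, y down, z forward; pixel columns grow to the right and rows downward; lengths in m; the calibration is good to about 2 mm. A picture is of the moment at which its call begins. calibration takes no time and is no camera call.
- hand_in(): hands the job in; it is judged then, once.
The state is a dict: "time_s": time; "joint_positions": joint angles; "qvel": joint speeds; "tau": joint torques, N m; "position": TCP position; "tcp_rot": TCP orientation; "force": force on the tool from outside, world axes, zero at the start; "moment": the same for the moment, N m; "opening": opening from 0.0 (shut) to 1.0 (fully open); "grasp_force": force on a finger pad.
Only numpy, scipy, OpenCV 4.12 (cv2) and the standard library are available. Lean on these libraries where they do the work, as an engineer would, in place of code of your own. Each camera call takes 0.05 s, during which the arm holds its last target. There are 200 camera calls.

## Working session

There is one attempt and no reset: what is moved stays moved. The work goes in short steps, Python scripts to look and compute and a tool call to move; the robot and the scene stay as the last step left them, time stands still between calls to the robot, and variables do not carry over. Pictures are saved under pics/ and viewed, at most 10 in all, crops included, and the job is handed in when it is done.

Besides the shell and the picture viewer there is one more tool, called after "Request:" as name(argument=value, ...), one argument or row to a line, values as JSON. send_rows: Moves the arm, as the interface text tells. Its arguments: {"type":"object","properties":{"plan":{"type":"array","items":{"type":"array","items":{"type":"number"}}}},"required":["plan"]}

```bash
mkdir -p pics; cat > h.py <<'E'
import numpy as np, cv2
from rig import *
def cloud(name):
    im,d=capture(name); c=calibration(name)
    K=np.array([[c['fx'],0,c['cx']],[0,c['fy'],c['cy']],[0,0,1.]])
    v,u=np.mgrid[:420,:560]
    p=cv2.undistortPoints(np.stack([u,v],-1).reshape(-1,1,2).astype(np.float64),K,np.array(c['dist_coeffs'],float)).reshape(420,560,2)
    P=np.dstack([p[...,0]*d,p[...,1]*d,d])@np.array(c['rotation']).T+np.array(c['xyz'])
    P[d==0]=np.nan
    return im,P
E
python3 - <<'E'
from h import *
for n in('scene','top'):
    im,P=cloud(n); cv2.imwrite(f'pics/{n}0.png',im); np.save(f'pics/{n}0.npy',P)
    print(n,calibration(n)['xyz'],np.array(calibration(n)['rotation']).round(2).tolist())
s=read_state(); print(s, finger_overhang)
E
```

```text
scene [0.12013145 0.7695253  0.87233294] [[-0.87, -0.35, 0.34], [-0.49, 0.62, -0.61], [0.01, -0.7, -0.71]]
top [0.33655236 0.0641594  1.15014661] [[-0.02, -0.99, 0.15], [-1.0, 0.02, 0.01], [-0.01, -0.14, -0.99]]
{'time_s': 0.1, 'joint_positions': array([-8.55120039e+01,  3.02719302e+01,  8.21486585e+01,  1.58891354e-04,
        6.76876848e+01, -1.02273176e+01]), 'qvel': array([-0.05124693, -0.1041755 , -0.1690136 ,  0.00743265,  0.05633592,
       -0.05827137]), 'tau': array([-4.76105961e-04, -4.40984094e+01, -1.77150249e+01,  6.35548937e-02,
        5.34155779e-02, -4.63462220e-05]), 'position': array([ 0.15874013, -0.60386585,  0.23568992]), 'tcp_rot': array([[ 9.67200188e-01,  2.54015306e-01, -1.45313987e-04],
       [ 2.54015123e-01, -9.67198412e-01,  1.88413450e-03],
       [ 3.38051544e-04, -1.85924719e-03, -9.99998214e-01]]), 'force': array([ 1.36176411,  0.47188561, -0.04706241]), 'moment': array([-0.0424652 ,  0.01068209, -0.01213261]), 'grasp_force': 0.0, 'opening': 0.9963998669540101} 0.014
```

View pics/top0.png

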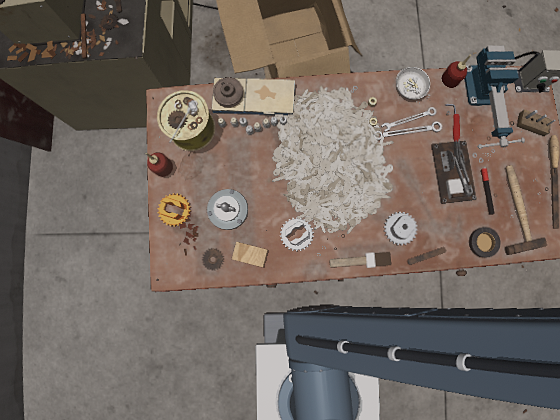

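View pics/scene0.png

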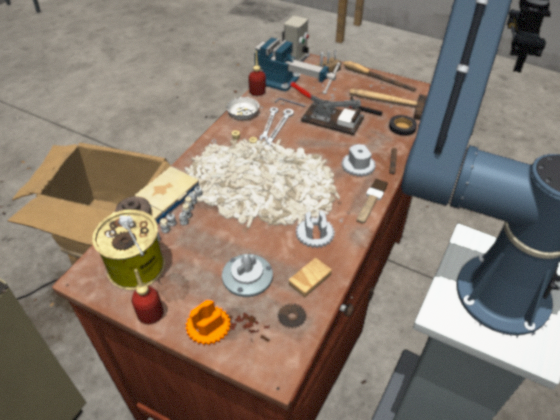

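Candidates in the top picture: orange look-alike at (174,209), steel gear with a slot at (297,234), plain steel gear at (400,228), and a small dark gear at (213,258). The stand is at (227,208). By the description I choose (297,234), and check it in a close crop while measuring.

```bash
python3 - <<'E'
from h import *
im=cv2.imread('pics/top0.png'); P=np.load('pics/top0.npy')
a=cv2.resize(im[205:265,265:330],None,fx=6,fy=6,interpolation=cv2.INTER_CUBIC)
b=cv2.resize(im[178:238,195:260],None,fx=6,fy=6,interpolation=cv2.INTER_CUBIC)
cv2.imwrite('pics/crop.png',np.hstack([a,b]))
def ang(q):
    w,V=np.linalg.eigh(np.cov(q.T)); return np.degrees(np.arctan2(V[1,1],V[0,1])),np.sqrt(w)
for nm,(u,v),bands in (('gear',(297,234),[(.004,.02),(.045,.06)]),('stand',(227,208),[(.02,.035),(.045,.08),(.065,.085)])):
    Q=P[v-30:v+30,u-32:u+32].reshape(-1,3)
    for lo,hi in bands:
        q=Q[(Q[:,2]>lo)&(Q[:,2]<hi)]
        q=q[np.linalg.norm(q[:,:2]-np.median(q[:,:2],0),axis=1)<.06]
        (c,r)=cv2.minEnclosingCircle(q[:,:2].astype(np.float32))
        print(nm,lo,hi,len(q),'circ',np.round(c,4),round(r,4),'mean',q.mean(0).round(4),'ang',ang(q[:,:2]),'z',np.percentile(q[:,2],[5,50,95]).round(4))
E
```

```text
gear 0.004 0.02 714 circ [0.4691 0.0174] 0.0599 mean [0.4758 0.0084 0.0092] ang (np.float64(124.45414302394252), array([0.02499285, 0.03021105])) z [0.0048 0.0093 0.0141]
gear 0.045 0.06 181 circ [0.436  0.0449] 0.0301 mean [0.4356 0.0451 0.0506] ang (np.float64(-136.48059368635407), array([0.01566142, 0.01704036])) z [0.0469 0.0506 0.054 ]
stand 0.02 0.035 411 circ [0.5042 0.2249] 0.0394 mean [0.5051 0.228  0.0265] ang (np.float64(167.20881020453984), array([0.01831303, 0.01873626])) z [0.0227 0.0266 0.0304]
stand 0.045 0.08 92 circ [0.5079 0.2291] 0.0241 mean [0.5057 0.2282 0.0587] ang (np.float64(74.25423606573773), array([0.00486247, 0.01137411])) z [0.0471 0.0591 0.0705]
stand 0.065 0.085 20 circ [0.5053 0.2303] 0.006 mean [0.5062 0.2297 0.0683] ang (np.float64(133.49583238794503), array([0.00326061, 0.00360713])) z [0.0653 0.0681 0.0715]
```

View pics/crop.png

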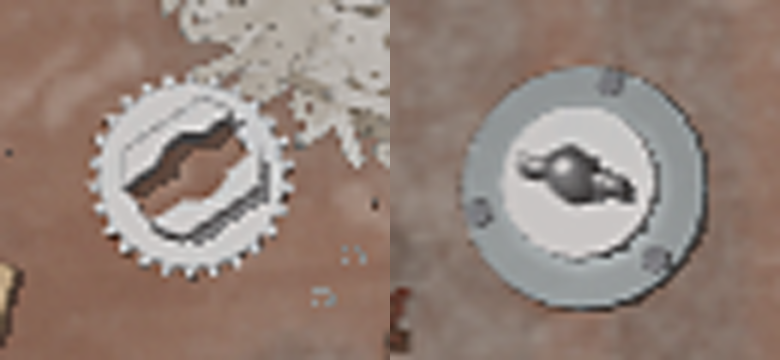

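The crop confirms it: the left half shows the steel gear with an open slot running from (130,188) to (235,118). The right half shows the spindle with keys from (520,165) to (635,190). Next I refine both angles by fitting the known shapes, and work out the move.

```bash
cat >> h.py <<'E'
from scipy.optimize import minimize
def fitgear(P,c0,zt=.0505,tol=.006):
    "collar top: inside flats, outside slot -> centre, slot angle (deg, 0..180)"
    m=(abs(P[...,2]-zt)<tol)&(np.hypot(P[...,0]-c0[0],P[...,1]-c0[1])<.04)
    q=P[m][:,:2]
    def cost(p):
        a=np.radians(p[2]);d=q-p[:2]*.001
        y=abs(-np.sin(a)*d[:,0]+np.cos(a)*d[:,1]); r=np.hypot(*d.T)
        e=np.maximum(0,y-.023)+np.maximum(0,.010-y)+np.maximum(0,r-.030)+np.maximum(0,.015-r)
        return (e*1000).clip(0,5).mean()
    best=min((minimize(cost,[c0[0]*1e3,c0[1]*1e3,a],method='Nelder-Mead',options=dict(initial_simplex=[[c0[0]*1e3,c0[1]*1e3,a],[c0[0]*1e3+4,c0[1]*1e3,a],[c0[0]*1e3,c0[1]*1e3+4,a],[c0[0]*1e3,c0[1]*1e3,a+9]])) for a in range(0,180,15)),key=lambda r:r.fun)
    return (best.x[:2]*.001).round(4),round(best.x[2]%180,1),round(best.fun,3),len(q)
E
python3 - <<'E'
from h import *
for n in('top','scene'):
    P=np.load(f'pics/{n}0.npy')
    print(n,'gear',fitgear(P,(.436,.045)))
    R=np.hypot(P[...,0]-.506,P[...,1]-.229)
    for lo,hi in((.040,.060),(.045,.075)):
        m=(R<.03)&(P[...,2]>lo)&(P[...,2]<hi); q=P[m][:,:2]
        w,V=np.linalg.eigh(np.cov(q.T))
        print(' keys',q.mean(0).round(4),np.degrees(np.arctan2(V[1,1],V[0,1]))%180,cv2.minAreaRect(q.astype(np.float32)*1000),len(q))
    m=(abs(P[...,2]-.028)<.004)&(R<.036)
    print(' shoulder',cv2.minEnclosingCircle(P[m][:,:2].astype(np.float32)))
    m=(R<.02)&(P[...,2]>.062); print(' nose',P[m].mean(0).round(4),np.nanmax(P[m][:,2]))
s=read_state();R=s['tcp_rot'];print('tool delta to gear',(R.T@(np.array([.436,.045,.237])-s['position'])).round(4))
E
```

```text
top gear (array([0.4359, 0.0448]), np.float64(123.0), np.float64(0.009), 182)
 keys [0.5052 0.2273] 74.59678296361223 ((506.3746337890625, 228.6358642578125), (46.34529495239258, 21.181886672973633), 89.41627502441406) 61
 keys [0.5057 0.2282] 74.25423606573773 ((506.5470886230469, 229.30453491210938), (20.98749542236328, 44.85139083862305), 1.1579792499542236) 92
 shoulder ((0.5065246224403381, 0.2295035868883133), 0.034252800047397614)
 nose [0.5058 0.2287 0.0663] 0.07204874602397471
scene gear (array([0.4343, 0.0457]), np.float64(122.7), np.float64(0.08), 206)
 keys [0.5036 0.2346] 72.04608860956094 ((504.18389892578125, 229.8916778564453), (48.344207763671875, 18.284198760986328), 60.48217010498047) 134
 keys [0.5035 0.2327] 71.82533690525764 ((504.06719970703125, 229.957763671875), (48.344207763671875, 18.55243492126465), 60.48217010498047) 172
 shoulder ((0.5061333775520325, 0.23032747209072113), 0.035220395773649216)
 nose [0.5041 0.2312 0.0678] 0.0761791393998339
tool delta to gear [ 4.330e-01 -5.572e-01 -1.000e-04]
```

Request:
send_rows(
  plan=[
    [0, 0.024, -0.031, 0, 0],
    [0, 0.024, -0.031, 0, 0],
    [0, 0.024, -0.031, 0, 0],
    [0, 0.024, -0.031, 0, 0],
    [0, 0.024, -0.031, 0, 0],
    [0, 0.024, -0.031, 0, 0],
    [0, 0.024, -0.031, 0, 0],
    [0, 0.024, -0.031, 0, 0],
    [0, 0.024, -0.031, 0, 0],
    [0, 0.024, -0.031, 0, 0],
    [0, 0.024, -0.031, 0, 0],
    [0, 0.024, -0.031, 0, 0],
    [0, 0.024, -0.031, 0, 0],
    [0, 0.024, -0.031, 0, 0],
    [0, 0.024, -0.031, 0, 0],
    [0, 0.024, -0.031, 0, 0],
    [0, 0.024, -0.031, 0, 0],
    [0, 0.024, -0.031, 0, 0],
  ],
)

```text
time_s: 1.6
position: [0.435, 0.047, 0.2365]
tcp_rot: [[0.967, 0.254, -0.0], [0.254, -0.967, -0.0], [-0.0, 0.0, -1.0]]
force: [1.2, -1.3, -0.1]
opening: 0.998
grasp_force: 0.0
```

Request:
send_rows(
  plan=[
    [0, 0, 0, 0, -0.118],
    [0, 0, 0, 0, -0.118],
    [0, 0, 0, 0, -0.118],
    [0, 0, 0, 0, -0.118],
    [0, 0, 0, 0, -0.118],
    [0, 0, 0, 0, -0.118],
    [0, 0, 0, 0, -0.118],
    [0, 0, 0, 0, -0.118],
    [0, 0, 0, 0, -0.118],
    [0, 0, 0, 0, -0.118],
    [0, 0, 0, 0, -0.118],
    [0, 0, 0, 0, -0.118],
    [0, 0, 0, 0, -0.118],
    [0, 0, 0, 0, -0.118],
    [0, 0, 0, 0, -0.118],
    [0, 0, 0, 0, -0.118],
    [0, 0, 0, 0, 0],
    [0, 0, 0, 0, 0],
  ],
)

```text
time_s: 3.1
position: [0.4347, 0.045, 0.2364]
tcp_rot: [[-0.54, 0.841, -0.0], [0.841, 0.54, 0.0], [0.0, -0.0, -1.0]]
force: [1.0, 0.2, -0.3]
opening: 1.0
grasp_force: 0.0
```

```bash
cat >> h.py <<'E'
def report(x,y,z,yaw):
    s=read_state();R=s['tcp_rot'];d=R.T@(np.array([x,y,z])-s['position'])
    a=np.degrees(np.arctan2(R[1,0],R[0,0]))
    print('t',round(s['time_s'],2),'pos',s['position'].round(4),'yaw',a.round(1),'tilt',R[:,2].round(3),'F',s['force'].round(1),'op',round(s['opening'],3),'gf',round(s['grasp_force'],1),'q',s['joint_positions'].round(0))
    print('shift',d.round(4),'turn',np.radians(-((yaw-a+180)%360-180)).round(4))
E
python3 -c "
from h import *
report(.4355,.045,.035,123)"
```

```text
t 3.1 pos [0.4347 0.045  0.2364] yaw 122.7 tilt [-0.  0. -1.] F [ 1.   0.2 -0.3] op 1.0 gf 0.0 q [ -9.  16. 108.   0.  56. -42.]
shift [-0.0005  0.0008  0.2014] turn -0.005
```

```bash
python3 -c "
from h import *
P=np.load('pics/top0.npy');a=np.radians(123);d=P[...,:2]-[.4355,.045]
x=d[...,0]*np.cos(a)+d[...,1]*np.sin(a);y=-d[...,0]*np.sin(a)+d[...,1]*np.cos(a)
z=P[...,2]
for s in(1,-1):
    m=(abs(x)<.016)&(s*y>.028)&(s*y<.068);print('finger',s,np.nanmax(z[m]))
    m=(abs(x)<.05)&(s*y>.047)&(s*y<.11);print('body',s,np.nanmax(z[m]))
m=(abs(y)<.05)&(abs(x)>.047)&(abs(x)<.11);print('bodyx',np.nanmax(z[m]))
"
```

```text
finger 1 0.014446441744679461
body 1 0.01183766347666726
finger -1 0.01515545819109887
body -1 0.012251326369637994
bodyx 0.023074615284129463
```

Request:
send_rows(
  plan=[
    [0, 0, 0.001, 0.02, -0.005],
    [0, 0, 0, 0.03, 0],
    [0, 0, 0, 0.03, 0],
    [0, 0, 0, 0.02, 0],
    [0, 0, 0, 0, 0],
  ],
)

```text
time_s: 3.52
position: [0.4331, 0.0458, 0.1335]
tcp_rot: [[-0.545, 0.838, -0.008], [0.838, 0.545, 0.001], [0.005, -0.006, -1.0]]
force: [-1.1, -0.3, -0.2]
opening: 1.001
grasp_force: 0.0
```

Request:
send_rows(
  plan=[
    [0, 0, 0, 0.03, 0],
    [0, 0, 0, 0.03, 0],
    [0, 0, 0, 0.02, 0],
    [0, 0, 0, 0.014, 0],
    [0, 0, 0, 0.008, 0],
    [0, 0, 0, 0, 0],
    [0, 0, 0, 0, 0],
    [0, 0, 0, 0, 0],
    [0, 0, 0, 0, 0],
  ],
)

```text
time_s: 4.27
position: [0.4365, 0.0454, 0.0356]
tcp_rot: [[-0.547, 0.837, 0.002], [0.837, 0.547, -0.0], [-0.002, 0.002, -1.0]]
force: [-0.2, -0.1, -0.0]
opening: 1.0
grasp_force: 0.0
```

```bash
python3 -c "
from h import *
report(.4355,.045,.034,123)"
```

```text
t 4.27 pos [0.4365 0.0454 0.0356] yaw 123.2 tilt [ 0.002 -0.    -1.   ] F [-0.2 -0.1 -0. ] op 1.0 gf 0.0 q [ -9.  39. 117.   0.  24. -42.]
shift [ 0.0002 -0.0011  0.0016] turn 0.0028
```

Tip height is 21 mm, above the flange and within the flats. Close, then lift 70 mm.

Request:
send_rows(
  plan=[
    [255, 0, 0, 0.001, 0],
    [255, 0, 0, 0, 0],
    [255, 0, 0, 0, 0],
    [255, 0, 0, 0, 0],
    [255, 0, 0, 0, 0],
    [255, 0, 0, 0, 0],
    [255, 0, 0, 0, 0],
    [255, 0, 0, 0, 0],
    [255, 0, 0, 0, 0],
    [255, 0, 0, 0, 0],
    [255, 0, 0, 0, 0],
    [255, 0, 0, 0, 0],
  ],
)

```text
time_s: 5.27
position: [0.4358, 0.0455, 0.0335]
tcp_rot: [[-0.547, 0.837, 0.0], [0.837, 0.547, 0.0], [-0.0, 0.0, -1.0]]
force: [1.3, 0.8, 0.1]
opening: 0.526
grasp_force: 30.0
```

Request:
send_rows(
  plan=[
    [255, 0, 0, -0.01, 0],
    [255, 0, 0, -0.02, 0],
    [255, 0, 0, -0.02, 0],
    [255, 0, 0, -0.03, 0],
    [255, 0, 0, -0.02, 0],
    [255, 0, 0, -0.01, 0],
    [255, 0, 0, 0, 0],
    [255, 0, 0, 0, 0],
    [255, 0, 0, 0, 0],
  ],
)

```text
time_s: 6.02
position: [0.4346, 0.0456, 0.1426]
tcp_rot: [[-0.547, 0.837, -0.003], [0.837, 0.547, 0.0], [0.002, -0.002, -1.0]]
force: [-0.5, 0.3, -5.0]
opening: 0.526
grasp_force: 30.0
```

```bash
python3 -c "
from h import *
report(.5055,.2295,.144,74)"
```

```text
t 6.02 pos [0.4346 0.0456 0.1426] yaw 123.2 tilt [-0.003  0.    -1.   ] F [-0.5  0.3 -5. ] op 0.526 gf 30.0 q [ -9.  26. 114.  -0.  41. -42.]
shift [ 0.1151  0.16   -0.0015] turn 0.8582
```

Request:
send_rows(
  plan=[
    [255, 0.0144, 0.02, 0, 0],
    [255, 0.0144, 0.02, 0, 0],
    [255, 0.0144, 0.02, 0, 0],
    [255, 0.0144, 0.02, 0, 0],
    [255, 0.0144, 0.02, 0, 0],
    [255, 0.0144, 0.02, 0, 0],
    [255, 0.0144, 0.02, 0, 0],
    [255, 0.0144, 0.02, 0, 0],
    [255, 0, 0, 0, 0.107],
    [255, 0, 0, 0, 0.107],
    [255, 0, 0, 0, 0.107],
    [255, 0, 0, 0, 0.107],
    [255, 0, 0, 0, 0.107],
    [255, 0, 0, 0, 0.107],
    [255, 0, 0, 0, 0.107],
    [255, 0, 0, 0, 0.107],
    [255, 0, 0, 0, 0],
    [255, 0, 0, 0, 0],
    [255, 0, 0, 0, 0],
  ],
)

```text
time_s: 7.6
position: [0.5059, 0.2292, 0.1423]
tcp_rot: [[0.271, 0.962, -0.002], [0.962, -0.271, -0.001], [-0.001, -0.002, -1.0]]
force: [0.6, -0.2, -4.9]
opening: 0.527
grasp_force: 30.0
```

```bash
python3 - <<'E'
from h import *
report(.5055,.2295,.0615,74)
for n in('top','scene'):
    im,P=cloud(n); np.save(f'pics/{n}1.npy',P)
    print(n,fitgear(P,(.5055,.2295),.161,.006))
    m=(abs(P[...,2]-.121)<.006)&(np.hypot(P[...,0]-.505,P[...,1]-.229)<.05)
    if m.sum()>20: print(' flange',cv2.minEnclosingCircle(P[m][:,:2].astype(np.float32)),m.sum())
    if n=='scene': cv2.imwrite('pics/scene1.png',cv2.resize(im[150:350,130:370],None,fx=3,fy=3,interpolation=cv2.INTER_CUBIC))
E
```

```text
t 7.6 pos [0.5059 0.2292 0.1423] yaw 74.3 tilt [-0.002 -0.001 -1.   ] F [ 0.6 -0.2 -4.9] op 0.527 gf 30.0 q [13. 32. 97. -0. 51. 29.]
shift [ 0.0003 -0.0003  0.0808] turn 0.0044
top (array([0.5055, 0.2295]), np.float64(0.0), np.float64(nan), 0)
 flange ((0.5065507888793945, 0.19914671778678894), 0.03239254280924797) 125
scene (array([0.5055, 0.2293]), np.float64(76.5), np.float64(0.951), 173)
 flange ((0.5040913224220276, 0.22982282936573029), 0.04487013816833496) 457h.py:20: RuntimeWarning: Mean of empty slice.
  return (e*1000).clip(0,5).mean()
  ret = ret.dtype.type(ret / rcount)
```

View pics/scene1.png

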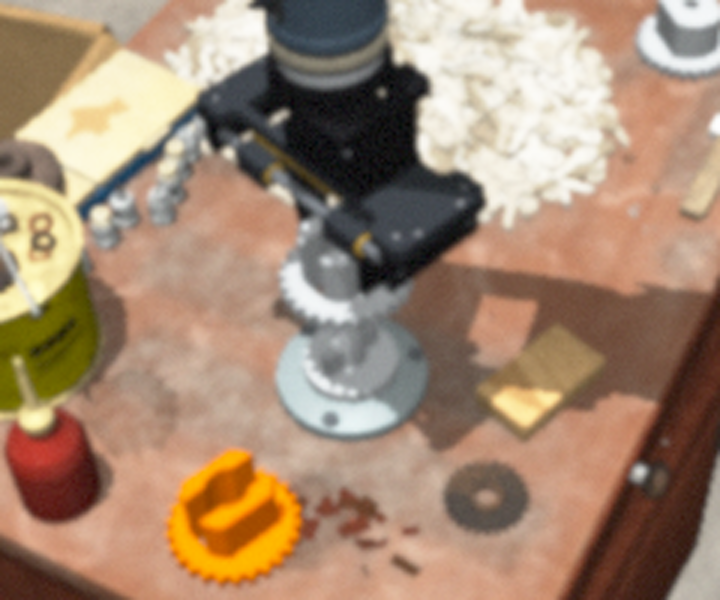

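The picture shows the gear held at (335,285), level above the spindle at (345,360), with its slot facing along the keys. Next is the descent, slow below the nose.

Request:
send_rows(
  plan=[
    [255, 0, 0, 0.015, 0.004],
    [255, 0, 0, 0.015, 0],
    [255, 0, 0, 0.01, 0],
    [255, 0, 0, 0.006, 0],
    [255, 0, 0, 0.006, 0],
    [255, 0, 0, 0.005, 0],
    [255, 0, 0, 0.004, 0],
    [255, 0, 0, 0.003, 0],
    [255, 0, 0, 0, 0],
    [255, 0, 0, 0, 0],
  ],
)

```text
time_s: 8.53
position: [0.5067, 0.2295, 0.0797]
tcp_rot: [[0.277, 0.961, 0.0], [0.961, -0.277, 0.0], [0.0, 0.0, -1.0]]
force: [0.6, 0.3, -4.5]
opening: 0.526
grasp_force: 30.0
```

Request:
send_rows(
  plan=[
    [255, 0, 0, 0.004, 0],
    [255, 0, 0, 0.004, 0],
    [255, 0, 0, 0.004, 0],
    [255, 0, 0, 0.003, 0],
    [255, 0, 0, 0.002, 0],
    [255, 0, 0, 0, 0],
    [255, 0, 0, 0, 0],
    [255, 0, 0, 0, 0],
  ],
)

```text
time_s: 9.2
position: [0.5067, 0.2295, 0.0626]
tcp_rot: [[0.277, 0.961, 0.0], [0.961, -0.277, 0.0], [0.0, 0.0, -1.0]]
force: [0.2, 0.8, -4.5]
opening: 0.526
grasp_force: 30.0
```

About 1 mm above the shoulder and free of contact forces. Open, then retreat straight up.

Request:
send_rows(
  plan=[
    [255, 0, 0, 0.001, 0],
    [255, 0, 0, 0, 0],
    [0, 0, 0, 0, 0],
    [0, 0, 0, 0, 0],
    [0, 0, 0, 0, 0],
    [0, 0, 0, 0, 0],
    [0, 0, 0, 0, 0],
    [0, 0, 0, 0, 0],
    [0, 0, 0, 0, 0],
    [0, 0, 0, 0, 0],
  ],
)

```text
time_s: 10.03
position: [0.5066, 0.2295, 0.0616]
tcp_rot: [[0.277, 0.961, 0.0], [0.961, -0.277, 0.0], [0.0, 0.0, -1.0]]
force: [0.4, -1.3, 1.1]
opening: 0.981
grasp_force: 0.0
```

Request:
send_rows(
  plan=[
    [0, 0, 0, -0.01, 0],
    [0, 0, 0, -0.02, 0],
    [0, 0, 0, -0.03, 0],
    [0, 0, 0, -0.03, 0],
    [0, 0, 0, -0.03, 0],
    [0, 0, 0, -0.03, 0],
    [0, -0.04, 0, 0, 0],
    [0, -0.04, 0, 0, 0],
    [0, -0.04, 0, 0, 0],
    [0, -0.04, 0, 0, 0],
    [0, -0.04, 0, 0, 0],
    [0, 0, 0, 0, 0],
    [0, 0, 0, 0, 0],
  ],
)

```text
time_s: 11.12
position: [0.4508, 0.0355, 0.2123]
tcp_rot: [[0.282, 0.959, 0.001], [0.959, -0.282, 0.0], [0.0, 0.001, -1.0]]
force: [0.2, -0.3, 0.0]
opening: 1.004
grasp_force: 0.0
```

```bash
python3 - <<'E'
from h import *
report(.5055,.2295,.0615,74)
im,P=cloud('scene')
cv2.imwrite('pics/scene2.png',cv2.resize(im[220:340,170:330],None,fx=4,fy=4,interpolation=cv2.INTER_CUBIC))
for n,P in(('scene',P),('top',cloud('top')[1])):
    print(n,fitgear(P,(.5055,.2295),.080,.005))
    R=np.hypot(P[...,0]-.506,P[...,1]-.2295); m=(R>.033)&(R<.042)&(P[...,2]>.03)&(P[...,2]<.06); q=P[m]
    A=np.c_[q[:,:2]-[.506,.2295],np.ones(len(q))]; print(' flange plane',np.linalg.lstsq(A,q[:,2],rcond=None)[0].round(4),len(q))
E
```

```text
t 11.12 pos [0.4508 0.0355 0.2123] yaw 73.6 tilt [ 0.001  0.    -1.   ] F [ 0.2 -0.3  0. ] op 1.004 gf 0.0 q [-10.  19. 108.   0.  53.   7.]
shift [ 0.2015 -0.0024  0.1509] turn -0.0068
scene (array([0.5049, 0.2291]), np.float64(73.5), np.float64(0.072), 282)
 flange plane [ 0.0147 -0.0442  0.0406] 309
top (array([0.506, 0.229]), np.float64(73.4), np.float64(0.008), 178)
 flange plane [-0.0044 -0.0029  0.0383] 279
```

View pics/scene2.png

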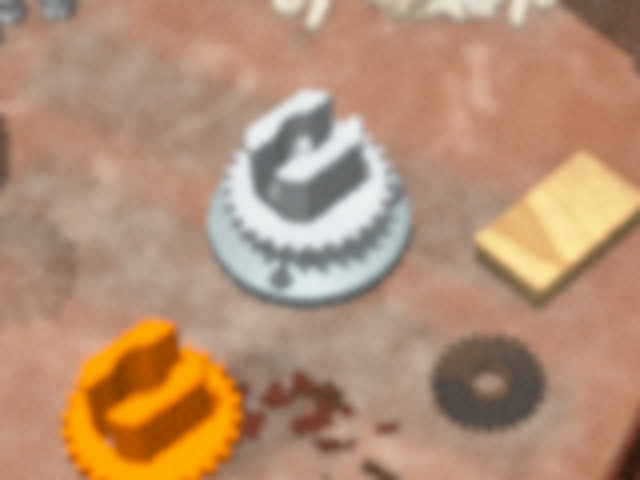

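The gear sits level on the shoulder at (310,180), its flange top at 40 mm as it should be, with the slot over the keys. The arm is clear of it.

```bash
python3 -c "
from rig import hand_in; print(hand_in())"
```

```text
the job is handed in; nothing more can be done
None
```

The slotted gear is on the keyed spindle, fully home on the shoulder, level and with its slot along the keys; I let go, left the plain gear untouched, and handed the job in at about 11 s (no verdict was returned).

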